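Turn the spatula round and lay it on the spoon rest

TASK

The slotted spatula has been left the wrong way round, with its handle pointing away from the cook, where you stand. Pick it up, turn it end for end and lay it gently on the spoon rest, its blade flat inside the dish and its handle coming straight out through the gap in the rim, towards the front of the worktop. Leave the wooden spoon and the glass where they are.

Things in the scene. Friction and masses are not known exactly. Their poses are not given: they have to be found in the camera images.
- spatula: Loose flat slotted spatula, 280 mm, 0.12 kg. Origin: underside, mid-length, where handle meets neck. x points to the blade, z up. Dark wooden handle x = -140 to 0 mm, 20 wide, 18 high; steel neck 0 to 50 mm; slotted steel blade 50 to 140 mm, 70 wide, 4 thick. Grip across the front of the handle, near x = -25 mm. At the start the blade points roughly towards the robot, the handle away.
- spatula_blade (a point): The middle of the blade's underside, 95 mm from the spatula's origin towards the blade; axes as the spatula's.
- spoon_rest: White ceramic spoon rest, does not shift: shallow dish 140 (x) by 120 mm (y), inside 130 by 110, floor 4 mm thick, rim 5 mm wide, its top 12 mm above the worktop. The middle 60 mm of the rim on the robot's side (-x) is left open for the handle. Origin: underside, centre; x points away from the gap, z up. With the spatula laid right, its x is along the rest's x.
- wooden_spoon: Bystander, loose: wooden cooking spoon, 300 mm long, 53 mm wide at the bowl, 14 mm high, lying on the robot's right, roughly along the world's x. Origin: underside, centre. To be left alone.
- glass: Bystander, loose: clear drinking glass, 78 mm wide, 95 mm high, standing upright beyond the spatula. Origin: underside, centre. To be left alone.
Things that resemble listed ones, but are neither listed nor needed, are in the scene too. There is more than one size of the spoon_rest; the job needs the larger.

How it is judged (in metres and radians):
On the way:
1. the spatula is picked up clear of the worktop (height (world z) of spatula above 0.04 m), for 0.2 s.
At the end, for the whole second after the job is handed in: Blade flat on the dish's floor, its middle within 22 mm of the dish's centre along both axes (under 10 mm high); spatula level to 0.1 rad, at rest; its middle at least 60 mm in front of the centre on the gap side, within 40 mm of the centre line; wooden spoon and glass moved under 20 mm (x of spatula_blade in the frame of spoon_rest between -0.022 and 0.022 m and y of spatula_blade in the frame of spoon_rest between -0.022 and 0.022 m and z of spatula_blade in the frame of spoon_rest below 0.01 m and x of spatula in the frame of spoon_rest below -0.06 m and y of spatula in the frame of spoon_rest between -0.04 and 0.04 m and angle between spatula's own z axis and vertical below 0.1 rad and linear speed of spatula below 0.02 m/s and distance of each of wooden_spoon, glass from where it was at the start of the episode below 0.02 m); the robot touches nothing.
It fails at once if the wooden spoon or the glass is pushed away or knocked over (distance of any of wooden_spoon, glass from where it was at the start of the episode above 0.03 m or angle between glass's own z axis and vertical above 0.5 rad).
It fails at once if the spatula is dropped or thrown (faster than 0.8 m/s out of the fingers, a fall of about 3 cm) (contact force between spatula and the fingers below 0.05 N and linear speed of spatula above 0.8 m/s).
It also fails if it takes over 35 s, if anything falls off the work surface, if the arm or the gripper's body presses on something with over 40 N, if the wrist force passes 120 N, or if a joint passes its speed limit or range.

ROBOT

A 7-joint arm with a two-finger parallel gripper is mounted at the origin on a cart in front of the work surface, level with it; the furniture and walls round the work are solid. World frame = base frame: x ahead of the robot, y to its left, z up, the work surface at z = 0. Lengths are in mm, angles in rad, forces in N, time in s.
With the tool pointing down it reaches from about 375 to 925 mm from the base axis. Payload 3.1 kg.
Tool frame: the origin (TCP) lies at the very end of the fingers, on their centre line; the grasp point (between the pads) lies 19 mm behind it; x points along the fingers, z is the direction in which the jaws open and shut, and the axes are right-handed (so a half turn about x gives the same grasp; the last joint's range is limited). The gripper opens to 85 mm and grips with 20 to 120 N. Pads are 22 mm wide; open, the fingers measure 114 mm over their backs; the gripper's body (76 mm by 85 mm) begins 54 mm behind the grasp point. The pads swing forward as they close: fully open they stand 13 mm farther back than shut.
Start: joints at [-1.347, 0.383, 0.044, 1.598, -0.018, 1.161, -0.05], TCP at [205.555, 616.644, 198.269] pointing down, gripper open.
Joint ranges: [-2.61, 2.61], [-0.41, 2.15], [-1.48, 1.57], [0, 2.5], [-1.57, 4.71], [0.05, 1.97], [-2.85, 2.85]. Speed limits (rad/s): [2.79, 2.79, 3.14, 3.14, 3.14, 3.14, 3.14].

INTERFACE

Orientations are given as [roll, pitch, yaw] about the fixed x, y, z axes, in that order (R = Rz(yaw) Ry(pitch) Rx(roll)).
In Python, from workcell import ctrl gives the robot as it stands.
- The arm moves only by the tool arm_command, never from a script. Its argument "plan" is a list of rows, each a list of 7 numbers: the turn, a rotation vector about the tool's x, y, z in degrees, then the shift along the tool's x, y, z in m, then the closure, from 0 (fully open) to 1 (shut). In form: [[wx, wy, wz, x, y, z, gripper], ...]. A call has 1 to 10 rows; each row shifts and turns the commanded pose from where the row before left it, along the tool's axes as they then stand; what a row does not reach is not made up. A row lasts 1/10 s, in which the tool goes at most 50 mm and 8.59 degrees, less where a joint would pass 70% of its speed; a pose out of reach is approached as far as the arm can. A call with a gripper value outside its range is refused whole. The fingers move at their own pace and stop on an object; the grip force is fixed at half the most. Time passes only in rows, so rows that do not move let the fingers close. It gives the time, the measured TCP pose, the force and the opening at its end, in the units of the state.
- ctrl.read_state(): the state, without advancing time (a new reading comes with each control period).
- ctrl.grab_frame(name): name is "side" or "top"; returns (picture, depth): 480x640x3 uint8, red, green, blue; 480x640 float32, mm along the optical axis (not along the pixel's ray), 0 where there is no reading.
- ctrl.camera_model(name): a dict with "fx", "fy", "cx", "cy" (pixels), "dist_coeffs" ([k1, k2, p1, p2, k3] as OpenCV has them; the pictures are not rectified), "world_from_camera" (4x4, takes a point from camera to world coordinates). Camera axes: x right, y down, z forward; pixel columns grow to the right and rows downward; lengths in mm; the calibration is good to about 2 mm. A picture is of the moment at which its call begins. camera_model takes no time and is no camera call.
- ctrl.hand_in(): hands the job in, once; it reports no verdict.
The state is a dict: "clock": time; "joint_pos": joint angles; "joint_velocities": joint speeds; "joint_torque": joint torques, N m; "position": TCP position; "orientation": TCP orientation; "wrist_force": force on the tool from outside, world axes, zero at the start; "torque": the same for the moment, N m; "finger_gap": finger opening in mm.
Only numpy, scipy, OpenCV 4.12 (cv2) and the standard library are available. Lean on these libraries where they do the work, as an engineer would, in place of code of your own. Each camera call takes 0.05 s, during which the arm holds its last target. There are 200 camera calls.

## Working session

There is one attempt and no reset: what is moved stays moved. The work goes in short steps, Python scripts to look and compute and a tool call to move; the robot and the scene stay as the last step left them, time stands still between calls to the robot, and variables do not carry over. Pictures are saved under pics/ and viewed, about 8 in all and at most 12, crops included, and the job is handed in when it is done.

Besides the shell and the picture viewer there is one more tool, called after "Call:" as name(argument=value, ...), one argument or row to a line, values as JSON. arm_command: Moves the arm, as the interface text tells. Its arguments: {"type":"object","properties":{"plan":{"type":"array","items":{"type":"array","items":{"type":"number"}}}},"required":["plan"]}

```bash
mkdir -p pics; cat > h.py <<'E'
import numpy as np, cv2
from workcell import ctrl
def grab(n,f=None):
    im,d=ctrl.grab_frame(n)
    im=np.ascontiguousarray(im[:,:,::-1])
    if f: cv2.imwrite('pics/'+f,im)
    return im,d
def cam(n):
    c=ctrl.camera_model(n); K=np.array([[c['fx'],0,c['cx']],[0,c['fy'],c['cy']],[0,0,1.]])
    return K,np.array(c['dist_coeffs'],float),np.array(c['world_from_camera'],float)
def plane(n,uv,z):
    K,D,T=cam(n); p=cv2.undistortPoints(np.array(uv,np.float64).reshape(-1,1,2),K,D)[:,0]
    r=np.c_[p,np.ones(len(p))]@T[:3,:3].T
    return T[:3,3]+r*((z-T[2,3])/r[:,2])[:,None]
def points(n,d):
    K,D,T=cam(n); h,w=d.shape; u,v=np.meshgrid(np.arange(w),np.arange(h))
    p=cv2.undistortPoints(np.stack([u,v],-1).reshape(-1,1,2).astype(np.float64),K,D)[:,0]
    z=d.reshape(-1,1).astype(float)
    return ((np.c_[p,np.ones(len(p))]*z)@T[:3,:3].T+T[:3,3]).reshape(h,w,3)
E
python3 - <<'E'
from h import *
for n in('top','side'):
    im,d=grab(n,n+'0.png'); np.save(n+'0.npy',d); print(n,np.round(cam(n)[2],3).tolist(),cam(n)[0][0,0])
s=ctrl.read_state(); print(s['position'],s['orientation'],s['clock'],s['finger_gap'])
E
```

```text
top [[0.003, -0.996, 0.084, 508.718], [-1.0, -0.004, -0.018, -81.403], [0.019, -0.084, -0.996, 953.949], [0.0, 0.0, 0.0, 1.0]] 444.0167124645792
side [[0.565, -0.501, 0.656, -270.107], [-0.825, -0.32, 0.466, -701.482], [-0.023, -0.804, -0.594, 792.699], [0.0, 0.0, 0.0, 1.0]] 561.5448421007446
[205.27392667 615.72975723 196.99061048] [-3.09188341  1.5683409  -1.84280199] 0.1 85.56924398855577
```

View pics/top0.png

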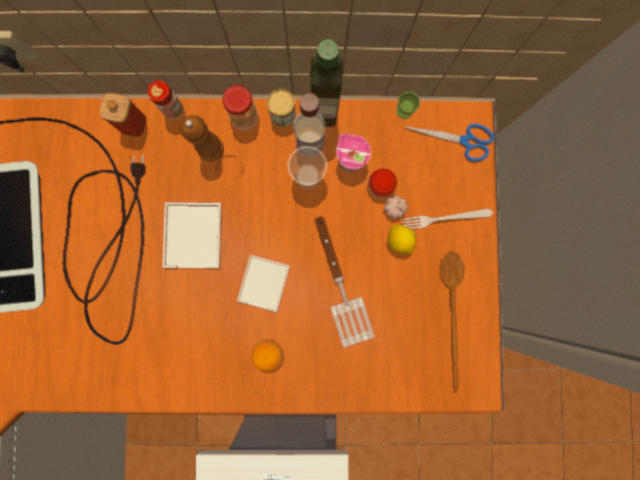

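View pics/side0.png

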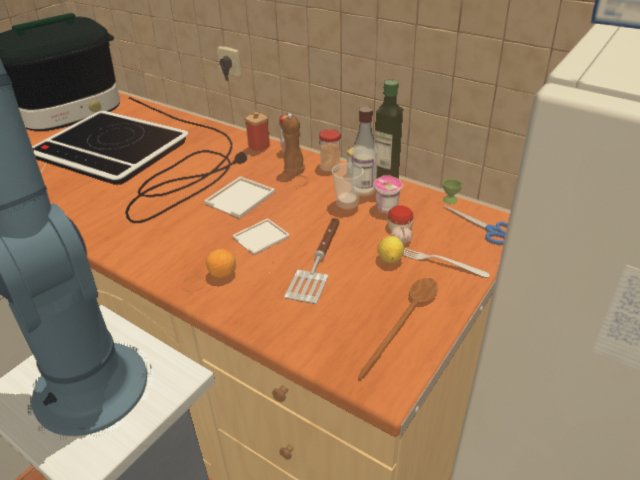

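Things that could be mistaken: the spatula at top pixel (340,280), with the fork at (450,217) and the wooden spoon at (453,320). The rest could be the plate at (192,236), which looks larger, or the one at (263,283), which looks smaller. The glass is at (308,167), and the bottle behind it is at (310,130). I'll measure these and check them in one crop.

```bash
python3 - <<'E'
from h import *
im=cv2.imread('pics/top0.png'); d=np.load('top0.npy'); P=points('top',d)
hsv=cv2.cvtColor(im,cv2.COLOR_BGR2HSV)
def rep(name,m,box,z,big=True):
    x0,y0,x1,y1=box; M=np.zeros_like(m); M[y0:y1,x0:x1]=m[y0:y1,x0:x1]
    cs,_=cv2.findContours(M,cv2.RETR_EXTERNAL,cv2.CHAIN_APPROX_NONE)
    c=max(cs,key=cv2.contourArea)[:,0] if big else np.argwhere(M)[:,::-1]
    w=plane('top',c.astype(float),z)[:,:2].astype(np.float32)
    r=cv2.minAreaRect(w); print(name,'rect',np.round(r[0],1),np.round(r[1],1),round(r[2],1),'z',np.nanpercentile(P[...,2][M>0],[10,50,90]).round(1))
    print('  corners',cv2.boxPoints(r).round(0).tolist())
white=((hsv[...,1]<70)&(hsv[...,2]>130)).astype(np.uint8)
rep('rest A',white,(150,190,232,280),12); rep('rest B',white,(230,245,300,320),12)
rep('blade',white,(322,292,382,352),4,False)
dark=((hsv[...,2]<150)).astype(np.uint8)
rep('handle',dark,(305,208,350,285),18)
tile=lambda a,b,c,e,s:cv2.resize(im[b:e,a:c],None,fx=s,fy=s,interpolation=cv2.INTER_CUBIC)
cv2.imwrite('pics/crop1.png',tile(150,140,400,360,2.6)[:600,:800])
print(plane('top',[[308,167]],95),plane('top',[[452,320]],7),plane('top',[[402,240],[396,207],[267,356]],20).round(0))
g=P[200:275,155:230,2]; print('A heights bottom edge col profile',P[262:272:2,160:226:6,2].round(0))
E
```

```text
rest A rect [607.2 175.3] [116.5 137.4] 89.7 z [2.2 4.5 7.5]
  corners [[538.0, 117.0], [676.0, 117.0], [676.0, 233.0], [539.0, 234.0]]
rest B rect [504.8  21.9] [82.9 97.8] 75.2 z [1.1 3.3 5.8]
  corners [[447.0, -6.0], [541.0, -31.0], [563.0, 49.0], [468.0, 74.0]]
blade rect [ 423.7 -167.1] [86.5 66.7] 18.3 z [2.2 4.3 6.3]
  corners [[372.0, -149.0], [393.0, -212.0], [475.0, -185.0], [454.0, -122.0]]
handle rect [ 581.2 -114.5] [135.5  20.4] 17.9 z [13.6 17.6 20. ]
  corners [[514.0, -126.0], [520.0, -145.0], [649.0, -103.0], [643.0, -84.0]]
[[733.81972559 -72.82611227  95.        ]] [[ 427.72074503 -380.19304768    7.        ]] [[ 597. -272.   20.]
 [ 668. -260.   20.]
 [ 355.   11.   20.]]
A heights bottom edge col profile [[-0.  0.  4.  4.  8.  1.  4.  3.  3.  5. -2.]
 [-0.  8.  2.  3.  6.  4.  3.  3.  3.  2. -0.]
 [ 2. 13. 11.  4.  3.  5.  2.  4. 11. 10.  1.]
 [ 1.  1. -2. -4.  3. -2. -2. -1.  2. -3.  4.]
 [ 0. -0.  2.  2.  1. -1.  1.  2.  2. -2.  0.]]
```

View pics/crop1.png

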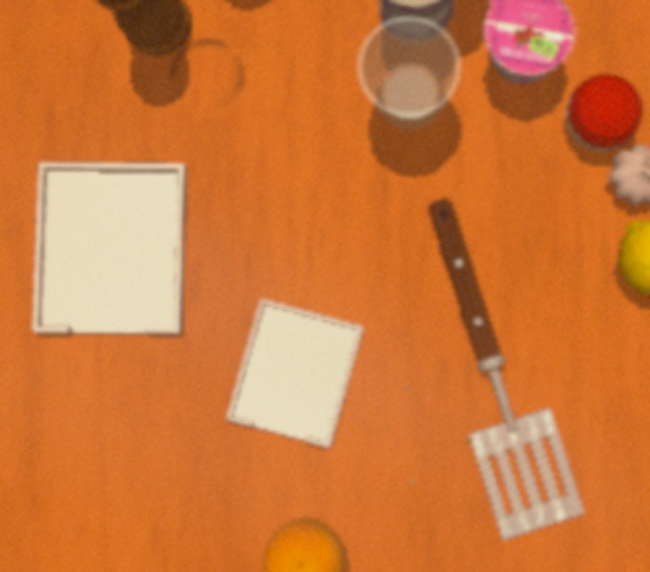

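```bash
cat > go.py <<'E'
import sys
from h import *
from scipy.spatial.transform import Rotation as Ro
# usage: go.py x y z jawyaw_deg : needed tool-frame shift (m) and rotvec (deg)
def need(x,y,z,a):
    s=ctrl.read_state(); R=Ro.from_euler('xyz',s['orientation']).as_matrix(); a=np.radians(a)
    zt=np.array([np.cos(a),np.sin(a),0]); xt=np.array([0,0,-1.]); G=np.c_[xt,np.cross(zt,xt),zt]
    rv=np.degrees(Ro.from_matrix(R.T@G).as_rotvec())
    p=np.array([x,y,z])-s['position']
    print('t',round(s['clock'],2),'pos',np.round(s['position'],1),'jawyaw',round(np.degrees(np.arctan2(R[1,2],R[0,2])),1),'xaxis',R[:,0].round(3),'q',np.round(s['joint_pos'],2),'F',np.round(s['wrist_force'],1),'gap',round(s['finger_gap'],1))
    print('rotvec',rv.round(2),'shift now-axes',(R.T@p/1000).round(4),'shift goal-axes',(G.T@p/1000).round(4))
if __name__=='__main__': need(*map(float,sys.argv[1:5]))
E
python3 go.py 538.3 -128.8 150 108.4;python3 go.py 538.3 -128.8 150 -71.6
```

```text
t 0.1 pos [205.3 615.7 197. ] jawyaw 71.6 xaxis [-0.001 -0.002 -1.   ] q [-1.35  0.38  0.04  1.6  -0.02  1.16 -0.05] F [-0.5  0.9 -1. ] gap 85.6
rotvec [-36.83  -0.14  -0.04] shift now-axes [ 0.0485 -0.5514 -0.6009] shift goal-axes [ 0.047  -0.081  -0.8116]
t 0.1 pos [205.3 615.7 197. ] jawyaw 71.6 xaxis [-0.001 -0.002 -1.   ] q [-1.35  0.38  0.04  1.6  -0.02  1.16 -0.05] F [-0.5  0.9 -1. ] gap 85.6
rotvec [ 1.4317e+02 -5.0000e-02  1.8000e-01] shift now-axes [ 0.0485 -0.5514 -0.6009] shift goal-axes [0.047  0.081  0.8116]
```

Call:
arm_command(
  plan=[
    [0, 0, 0, 0, -0.0276, -0.03, 0],
    [0, 0, 0, 0, -0.0276, -0.03, 0],
    [0, 0, 0, 0, -0.0276, -0.03, 0],
    [0, 0, 0, 0, -0.0276, -0.03, 0],
    [0, 0, 0, 0, -0.0276, -0.03, 0],
    [0, 0, 0, 0, -0.0276, -0.03, 0],
    [0, 0, 0, 0, -0.0276, -0.03, 0],
    [0, 0, 0, 0, -0.0276, -0.03, 0],
    [0, 0, 0, 0, -0.0276, -0.03, 0],
    [0, 0, 0, 0, -0.0276, -0.03, 0],
  ],
)

```text
clock: 1.1
position: [372.6, 242.8, 197.9]
orientation: [2.262, 1.57, -2.772]
wrist_force: [0.6, -0.5, 0.5]
finger_gap: 85.5
```

Call:
arm_command(
  plan=[
    [0, 0, 0, 0, -0.0276, -0.03, 0],
    [0, 0, 0, 0, -0.0276, -0.03, 0],
    [0, 0, 0, 0, -0.0276, -0.03, 0],
    [0, 0, 0, 0, -0.0276, -0.03, 0],
    [0, 0, 0, 0, -0.0276, -0.03, 0],
    [0, 0, 0, 0, -0.0276, -0.03, 0],
    [0, 0, 0, 0, -0.0276, -0.03, 0],
    [0, 0, 0, 0, -0.0276, -0.03, 0],
    [0, 0, 0, 0, -0.0276, -0.03, 0],
    [0, 0, 0, 0, -0.0276, -0.03, 0],
  ],
)

```text
clock: 2.1
position: [539.6, -128.3, 197.9]
orientation: [1.279, 1.57, 2.529]
wrist_force: [0.6, 0.2, 0.7]
finger_gap: 85.5
```

Call:
arm_command(
  plan=[
    [8, 0, 0, 0, 0, 0, 0],
    [8, 0, 0, 0, 0, 0, 0],
    [8, 0, 0, 0, 0, 0, 0],
    [8, 0, 0, 0, 0, 0, 0],
    [8, 0, 0, 0, 0, 0, 0],
    [8, 0, 0, 0, 0, 0, 0],
    [8, 0, 0, 0, 0, 0, 0],
    [8, 0, 0, 0, 0, 0, 0],
    [8, 0, 0, 0, 0, 0, 0],
    [0, 0, 0, 0, 0, 0, 0],
  ],
)

```text
clock: 3.1
position: [539.0, -126.9, 197.7]
orientation: [-2.973, 1.57, -2.98]
wrist_force: [-0.7, -0.3, -0.1]
finger_gap: 85.4
```

Call:
arm_command(
  plan=[
    [8, 0, 0, 0, 0, 0, 0],
    [8, 0, 0, 0, 0, 0, 0],
    [8, 0, 0, 0, 0, 0, 0],
    [8, 0, 0, 0, 0, 0, 0],
    [8, 0, 0, 0, 0, 0, 0],
    [8, 0, 0, 0, 0, 0, 0],
    [8, 0, 0, 0, 0, 0, 0],
    [8, 0, 0, 0, 0, 0, 0],
    [7.2, 0, 0, 0, 0, 0, 0],
    [0, 0, 0, 0, 0, 0, 0],
  ],
)

```text
clock: 4.1
position: [539.2, -126.9, 197.8]
orientation: [-1.502, 1.57, -2.749]
wrist_force: [0.5, 0.1, 0.5]
finger_gap: 85.8
```

```bash
python3 go.py 538.3 -128.8 60 -71.6
```

```text
t 4.1 pos [ 539.2 -126.9  197.8] jawyaw -71.5 xaxis [-0.001 -0.    -1.   ] q [-0.82  0.4   1.2   1.87 -0.41  1.15 -0.72] F [0.5 0.1 0.5] gap 85.8
rotvec [0.14 0.   0.07] shift now-axes [ 0.1378 -0.0013  0.0015] shift goal-axes [ 0.1378 -0.0015  0.0016]
```

Call:
arm_command(
  plan=[
    [0, 0, 0, 0.03, -0.0014, 0.0016, 0],
    [0, 0, 0, 0.03, 0, 0, 0],
    [0, 0, 0, 0.03, 0, 0, 0],
    [0, 0, 0, 0.03, 0, 0, 0],
    [0, 0, 0, 0.018, 0, 0, 0],
    [0, 0, 0, 0, 0, 0, 0],
  ],
)

```text
clock: 4.7
position: [536.3, -128.3, 57.8]
orientation: [-2.057, 1.565, 2.978]
wrist_force: [-0.1, -0.2, 1.3]
finger_gap: 85.2
```

```bash
python3 - <<'E'
from h import *
a,_=grab('top');b,_=grab('side')
cv2.imwrite('pics/near.png',np.hstack([cv2.resize(a[180:360,260:410],(400,480)),cv2.resize(b[130:310,240:390],(400,480))]))
E
python3 go.py 538.3 -128.8 3 -71.6
```

```text
t 4.8 pos [ 539.1 -129.5   60.8] jawyaw -71.6 xaxis [ 0.001 -0.    -1.   ] q [-0.63  0.58  1.    1.97 -0.61  0.93 -0.57] F [1.2 0.2 0. ] gap 85.9
rotvec [ 0.04  0.03 -0.02] shift now-axes [ 0.0578 -0.0006 -0.0009] shift goal-axes [ 0.0578 -0.0005 -0.0009]
```

View pics/near.png

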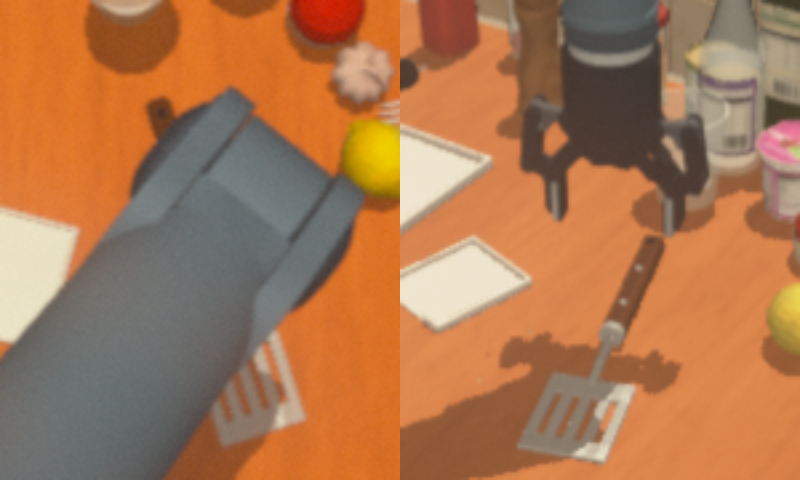

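The view shows the open fingers straddling the handle line (right panel, tips at about (557,215) and (670,230)). The lemon and glass are clear, so I'll descend and grip.

Call:
arm_command(
  plan=[
    [0, 0, 0, 0.015, 0, -0.001, 0],
    [0, 0, 0, 0.015, 0, 0, 0],
    [0, 0, 0, 0.012, 0, 0, 0],
    [0, 0, 0, 0.009, 0, 0, 0],
    [0, 0, 0, 0.006, 0, 0, 0],
    [0, 0, 0, 0, 0, 0, 0],
    [0, 0, 0, 0, 0, 0, 0],
  ],
)

```text
clock: 5.5
position: [538.5, -128.4, 3.3]
orientation: [0.073, 1.57, -1.177]
wrist_force: [-0.3, -0.6, -0.0]
finger_gap: 85.8
```

Call:
arm_command(
  plan=[
    [0, 0, 0, 0, 0, 0, 0.4],
    [0, 0, 0, 0, 0, 0, 0.6],
    [0, 0, 0, 0, 0, 0, 0.8],
    [0, 0, 0, 0, 0, 0, 1],
    [0, 0, 0, 0, 0, 0, 1],
    [0, 0, 0, 0, 0, 0, 1],
    [0, 0, 0, 0, 0, 0, 1],
    [0, 0, 0, 0, 0, 0, 1],
  ],
)

```text
clock: 6.3
position: [538.3, -128.1, 3.3]
orientation: [-2.464, 1.571, 2.569]
wrist_force: [0.0, 0.2, -0.2]
finger_gap: -0.1
```

The fingers shut fully, so the grip missed. I'll look before doing anything else.

```bash
python3 - <<'E'
from h import *
a,_=grab('top','t2.png');b,_=grab('side','s2.png')
cv2.imwrite('pics/miss.png',np.hstack([cv2.resize(a[180:360,260:410],(400,480)),cv2.resize(b[200:310,270:360],(400,480))]))
E
python3 go.py 538.3 -128.8 3 -71.6
```

```text
t 6.4 pos [ 538.3 -128.1    3.2] jawyaw -71.6 xaxis [-0. -0. -1.] q [-0.56  0.66  0.9   1.99 -0.7   0.84 -0.51] F [ 0.1  0.7 -0.3] gap 0.3
rotvec [-0.03  0.    0.  ] shift now-axes [ 0.0002 -0.0002  0.0006] shift goal-axes [ 0.0002 -0.0002  0.0006]
```

View pics/miss.png

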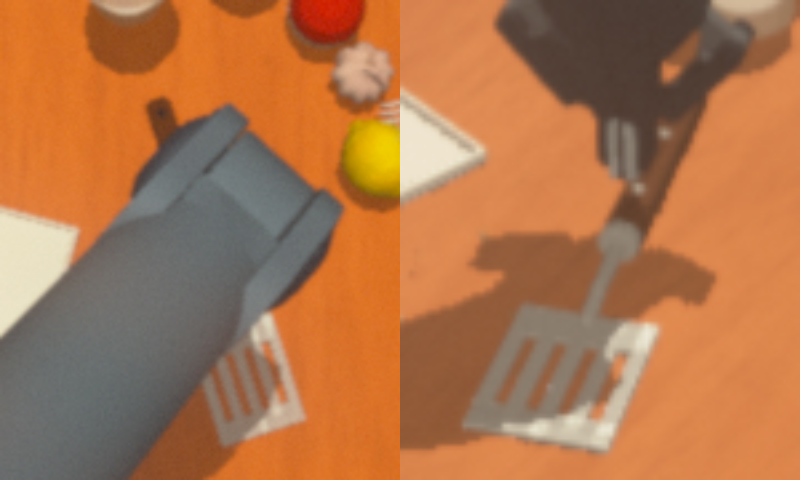

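```bash
python3 - <<'E'
from h import *
K,D,T=cam('side'); Ti=np.linalg.inv(T)
def pr(p): return cv2.projectPoints(np.array(p,float).reshape(-1,3),cv2.Rodrigues(Ti[:3,:3])[0],Ti[:3,3],K,D)[0][:,0].round(1).tolist()
print('tcp z3, z20, origin z18, handle far end',pr([[538.3,-128.1,3],[538.3,-128.1,22],[514.6,-136.7,18],[647,-93,18]]))
b,d=grab('side'); P=points('side',d)
for u,v in [(319,241),(319,238),(321,235),(317,235),(326,239),(328,248),(330,238),(337,228)]: print((u,v),b[v,u],P[v,u].round(0))
for v in range(226,256,2): print(v,[int(x) for x in P[v,312:342:2,2]], [int(x) for x in P[v,312:342:2,1]])
E
```

```text
tcp z3, z20, origin z18, handle far end [[320.4, 250.5], [320.2, 243.9], [317.4, 252.2], [333.8, 216.9]]
(319, 241) [ 75 118 191] [ 569. -103.    0.]
(319, 238) [ 80  91 108] [ 528. -133.   47.]
(321, 235) [114 127 140] [ 533. -135.   53.]
(317, 235) [107 121 134] [ 529. -127.   53.]
(326, 239) [ 54  79 119] [ 563. -127.   19.]
(328, 248) [ 59  92 151] [ 557. -136.    2.]
(330, 238) [ 53  75 112] [ 578. -128.   13.]
(337, 228) [ 69 114 187] [ 634. -111.    0.]
226 [1, 77, 77, 76, 79, 85, 80, 79, 79, 84, 82, 17, 11, -2, 0] [-57, -122, -125, -128, -135, -143, -142, -145, -149, -157, -159, -113, -112, -106, -112]
228 [-2, 69, 72, 70, 74, 74, 72, 70, 19, 15, 14, 15, 6, 2, 0] [-58, -119, -125, -128, -135, -138, -141, -143, -107, -108, -111, -115, -113, -114, -116]
230 [-1, 62, 61, 69, 68, 66, 69, 62, 17, 17, 18, 13, 0, -1, 0] [-64, -119, -121, -131, -134, -136, -142, -141, -110, -114, -118, -118, -112, -115, -120]
232 [-2, 56, 57, 63, 64, 62, 60, 60, 19, 17, 17, 6, 2, 0, 0] [-67, -118, -122, -130, -135, -138, -139, -143, -116, -118, -122, -118, -119, -121, -125]
234 [4, 53, 51, 56, 59, 60
[... 904 characters left out ...]
0, 0, 0, 0, -2] [-100, -101, -109, -124, -129, -133, -136, -140, -135, -136, -138, -142, -147, -150, -152]
248 [-2, 0, 0, 18, 16, 21, 18, 14, 1, 0, 4, -1, 0, 0, 0] [-102, -107, -112, -129, -132, -139, -140, -141, -136, -139, -145, -145, -150, -154, -158]
250 [1, -1, 19, 20, 17, 19, 17, 10, 0, 0, 0, 1, 0, -1, -1] [-109, -111, -130, -134, -136, -142, -144, -143, -139, -142, -147, -151, -154, -157, -161]
252 [0, 1, 19, 20, 21, 18, 12, 0, 1, 0, -2, -3, 0, 2, 1] [-112, -118, -135, -139, -143, -145, -144, -139, -144, -146, -149, -152, -158, -164, -167]
254 [0, 12, 13, 16, 15, 16, 10, 2, 0, -1, 1, 0, 1, 0, 0] [-117, -129, -134, -140, -143, -147, -146, -145, -146, -149, -155, -158, -163, -165, -169]
```

The depth shows the closed tips at z of about 41 mm, above the handle, while the reported TCP z is 3 mm. The xy agrees. So the reported height is about 38 mm off, and I'll work from camera heights. Next I open, lower in guarded steps and watch the force.

Call:
arm_command(
  plan=[
    [0, 0, 0, 0, 0, 0, 0],
    [0, 0, 0, 0, 0, 0, 0],
    [0, 0, 0, 0, 0, 0, 0],
    [0, 0, 0, 0, 0, 0, 0],
    [0, 0, 0, 0, 0, 0, 0],
    [0, 0, 0, 0, 0, 0, 0],
    [0, 0, 0, 0.008, 0, 0, 0],
    [0, 0, 0, 0.008, 0, 0, 0],
    [0, 0, 0, 0.004, 0, 0, 0],
    [0, 0, 0, 0, 0, 0, 0],
  ],
)

```text
clock: 7.45
position: [537.3, -127.9, -17.9]
orientation: [-2.004, 1.569, 3.029]
wrist_force: [0.7, -0.2, -0.1]
finger_gap: 85.4
```

```bash
python3 - <<'E'
from h import *
b,d=grab('side'); P=points('side',d)
q=P.reshape(-1,3); bb=b.reshape(-1,3)
# lowest gripper points: in a 140 mm disc about grasp, above the handle top
m=(d.ravel()>0)&(np.hypot(q[:,0]-538,q[:,1]+128)<75)&(q[:,2]>24)
for lo in range(24,60,3):
    k=m&(q[:,2]>=lo)&(q[:,2]<lo+3); print(lo,k.sum(),q[k][:,:2].mean(0).round(0) if k.any() else '', np.ptp(q[k][:,1]).round(0) if k.any() else '')
E
python3 go.py 538.3 -128.8 -17 -71.6
```

```text
24 2 [ 510. -143.] 0.0
27 2 [518. -88.] 4.0
30 9 [ 533. -127.] 94.0
33 8 [ 526. -110.] 91.0
36 14 [ 532. -132.] 106.0
39 22 [ 529. -123.] 103.0
42 21 [ 536. -139.] 106.0
45 12 [ 533. -126.] 101.0
48 21 [ 531. -129.] 106.0
51 14 [ 534. -127.] 107.0
54 19 [ 530. -129.] 107.0
57 20 [ 535. -133.] 107.0
t 7.5 pos [ 537.7 -128.1  -17.4] jawyaw -71.6 xaxis [-0.001 -0.    -1.   ] q [-0.54  0.68  0.87  2.   -0.73  0.81 -0.49] F [0.4 0.3 0.5] gap 85.3
rotvec [-0.04 -0.02  0.07] shift now-axes [-0.0004  0.0003  0.0008] shift goal-axes [-0.0004  0.0003  0.0008]
```

Call:
arm_command(
  plan=[
    [0, 0, 0, 0.006, 0, 0, 0],
    [0, 0, 0, 0.005, 0, 0, 0],
    [0, 0, 0, 0.003, 0, 0, 0],
    [0, 0, 0, 0.001, 0, 0, 0],
    [0, 0, 0, 0, 0, 0, 0],
  ],
)

```text
clock: 8.0
position: [538.2, -128.1, -31.9]
orientation: [-1.908, 1.57, 3.125]
wrist_force: [-0.4, 0.4, 0.6]
finger_gap: 85.4
```

Call:
arm_command(
  plan=[
    [0, 0, 0, 0, 0, 0, 0.4],
    [0, 0, 0, 0, 0, 0, 0.6],
    [0, 0, 0, 0, 0, 0, 0.8],
    [0, 0, 0, 0, 0, 0, 1],
    [0, 0, 0, 0, 0, 0, 1],
    [0, 0, 0, 0, 0, 0, 1],
    [0, 0, 0, 0, 0, 0, 1],
  ],
)

```text
clock: 8.7
position: [538.8, -128.5, -31.3]
orientation: [0.858, 1.57, -0.392]
wrist_force: [-0.4, 0.3, 3.8]
finger_gap: 19.0
```

The gap is 19 mm on a 20 mm handle, so it's gripped. I'll lift it.

Call:
arm_command(
  plan=[
    [0, 0, 0, -0.005, 0, 0, 1],
    [0, 0, 0, -0.01, 0, 0, 1],
    [0, 0, 0, -0.02, 0, 0, 1],
    [0, 0, 0, -0.02, 0, 0, 1],
    [0, 0, 0, -0.02, 0, 0, 1],
    [0, 0, 0, -0.02, 0, 0, 1],
    [0, 0, 0, -0.015, 0, 0, 1],
    [0, 0, 0, 0, 0, 0, 1],
    [0, 0, 0, 0, 0, 0, 1],
  ],
)

```text
clock: 9.6
position: [538.2, -127.7, 78.2]
orientation: [2.898, 1.57, 1.649]
wrist_force: [-0.2, -0.5, -1.3]
finger_gap: 18.8
```

```bash
python3 - <<'E'
from h import *
a,_=grab('top');b,d=grab('side'); P=points('side',d)
cv2.imwrite('pics/lift.png',np.hstack([cv2.resize(a[180:360,260:410],(400,480)),cv2.resize(b[130:310,240:390],(400,480))]))
np.save('P3.npy',P)
E
python3 go.py 487 175 68 90
```

```text
t 9.7 pos [ 537.4 -127.6   77.3] jawyaw -71.6 xaxis [-0.002  0.    -1.   ] q [-0.66  0.55  1.03  1.97 -0.58  0.95 -0.59] F [-0.7 -0.6 -1.8] gap 18.7
rotvec [-1.6162e+02 -1.6000e-01 -7.0000e-02] shift now-axes [ 0.0095  0.0476 -0.3031] shift goal-axes [0.0093 0.0504 0.3026]
```

View pics/lift.png

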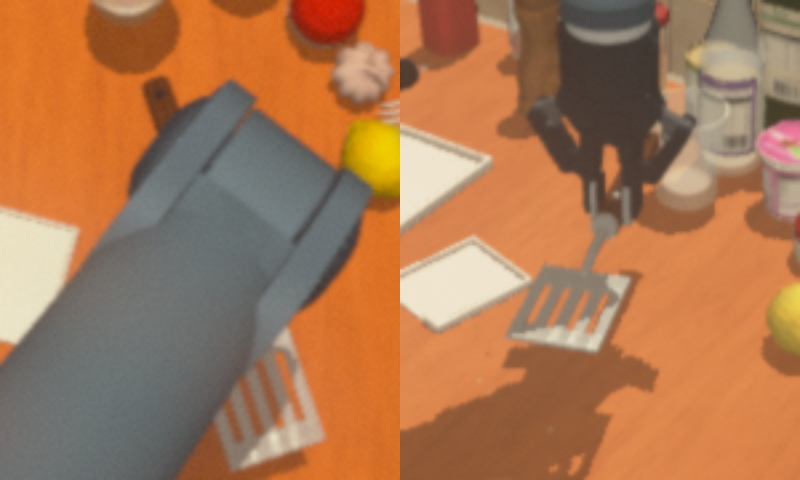

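Held level, about 110 mm up. I'll move across and then turn it, with the blade swinging through -y, away from the bottles and the mill.

Call:
arm_command(
  plan=[
    [0, 0, 0, 0, 0.0024, -0.015, 1],
    [0, 0, 0, 0, 0.0048, -0.0303, 1],
    [0, 0, 0, 0, 0.0048, -0.0303, 1],
    [0, 0, 0, 0, 0.0048, -0.0303, 1],
    [0, 0, 0, 0, 0.0048, -0.0303, 1],
    [0, 0, 0, 0, 0.0048, -0.0303, 1],
    [0, 0, 0, 0, 0.0048, -0.0303, 1],
    [0, 0, 0, 0, 0.0048, -0.0303, 1],
    [0, 0, 0, 0, 0.0072, -0.0455, 1],
    [0, 0, 0, 0, 0.0048, -0.0303, 1],
  ],
)

```text
clock: 10.7
position: [486.9, 177.6, 77.1]
orientation: [-1.91, 1.569, 3.126]
wrist_force: [1.1, 0.7, -1.0]
finger_gap: 18.4
```

Call:
arm_command(
  plan=[
    [-4, 0, 0, 0, 0, 0, 1],
    [-8, 0, 0, 0, 0, 0, 1],
    [-8, 0, 0, 0, 0, 0, 1],
    [-8, 0, 0, 0, 0, 0, 1],
    [-8, 0, 0, 0, 0, 0, 1],
    [-8, 0, 0, 0, 0, 0, 1],
    [-8, 0, 0, 0, 0, 0, 1],
    [-8, 0, 0, 0, 0, 0, 1],
    [-8, 0, 0, 0, 0, 0, 1],
    [-8, 0, 0, 0, 0, 0, 1],
  ],
)

```text
clock: 11.7
position: [487.4, 173.9, 77.1]
orientation: [-2.658, 1.568, -2.576]
wrist_force: [0.7, 0.2, -2.2]
finger_gap: 18.2
```

Call:
arm_command(
  plan=[
    [-8, 0, 0, 0, 0, 0, 1],
    [-8, 0, 0, 0, 0, 0, 1],
    [-8, 0, 0, 0, 0, 0, 1],
    [-8, 0, 0, 0, 0, 0, 1],
    [-8, 0, 0, 0, 0, 0, 1],
    [-8, 0, 0, 0, 0, 0, 1],
    [-8, 0, 0, 0, 0, 0, 1],
    [-8, 0, 0, 0, 0, 0, 1],
    [-8, 0, 0, 0, 0, 0, 1],
    [-8, 0, 0, 0, 0, 0, 1],
  ],
)

```text
clock: 12.7
position: [487.3, 173.8, 77.0]
orientation: [2.174, 1.568, -2.631]
wrist_force: [0.2, 0.7, -1.5]
finger_gap: 18.4
```

```bash
python3 go.py 487 175 68 90
```

```text
t 12.7 pos [487.3 173.8  77. ] jawyaw 84.7 xaxis [-0.003 -0.001 -1.   ] q [-0.85  0.31  0.49  2.03 -0.19  0.84  1.23] F [ 0.2  0.7 -1.5] gap 18.4
rotvec [-5.32 -0.09 -0.15] shift now-axes [0.009  0.0004 0.0012] shift goal-axes [0.009  0.0003 0.0012]
```

Finish the turn, lower partway (about 60 mm), then measure the blade against the dish.

Call:
arm_command(
  plan=[
    [-5.3, 0, 0, 0, 0, 0.001, 1],
    [0, 0, 0, 0.01, 0, 0, 1],
    [0, 0, 0, 0.02, 0, 0, 1],
    [0, 0, 0, 0.02, 0, 0, 1],
    [0, 0, 0, 0.01, 0, 0, 1],
    [0, 0, 0, 0, 0, 0, 1],
    [0, 0, 0, 0, 0, 0, 1],
  ],
)

```text
clock: 13.4
position: [488.5, 175.2, 18.0]
orientation: [2.447, 1.57, -2.272]
wrist_force: [-0.2, -0.3, -1.5]
finger_gap: 18.4
```

```bash
python3 - <<'E'
from h import *
a,da=grab('top');b,d=grab('side')
cv2.imwrite('pics/pre.png',np.hstack([cv2.resize(a[170:350,120:270],(400,480)),cv2.resize(b[110:290,150:300],(400,480))]))
for n,dd in(('top',da),('side',d)):
    q=points(n,dd).reshape(-1,3); m=(dd.ravel()>0)&(abs(q[:,0]-607)<60)&(abs(q[:,1]-175)<60)&(q[:,2]>25)&(q[:,2]<90)
    Q=q[m]; print(n,len(Q),'pct',np.percentile(Q,[2,50,98],0).round(1).tolist())
    if len(Q)>20:
        c=np.linalg.lstsq(np.c_[Q[:,:2]-[607,175],np.ones(len(Q))],Q[:,2],rcond=None)[0]; print('plane slopes x,y,z@',c.round(3))
        print(cv2.minAreaRect(Q[:,:2].astype(np.float32)))
E
python3 go.py 487 175 68 90
```

```text
top 1290 pct [[559.2, 140.4, 49.8], [604.5, 174.4, 53.3], [651.5, 208.8, 59.1]]
plane slopes x,y,z@ [-1.8000e-02  1.0000e-03  5.3394e+01]
((599.5482788085938, 175.04208374023438), (105.09619140625, 71.62078094482422), 0.13139957189559937)
side 498 pct [[555.6, 139.1, 49.7], [606.9, 171.2, 54.0], [653.4, 208.1, 60.3]]
plane slopes x,y,z@ [-2.1000e-02 -6.0000e-03  5.4091e+01]
((601.8799438476562, 173.150390625), (75.0315170288086, 109.26992797851562), 89.85681915283203)
t 13.5 pos [489.5 175.7  19. ] jawyaw 89.6 xaxis [ 0.001  0.001 -1.   ] q [-0.8   0.41  0.43  2.06 -0.26  0.72  1.36] F [ 0.5 -0.  -1.5] gap 18.6
rotvec [-0.37  0.04  0.08] shift now-axes [-0.049   0.0024 -0.0007] shift goal-axes [-0.049   0.0025 -0.0007]
```

View pics/pre.png

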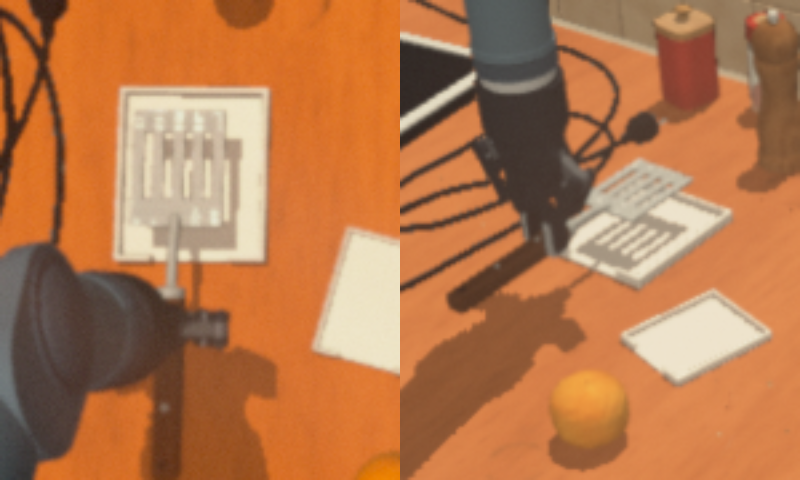

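The blade, about 49 mm up (top at 53), is centred on the dish at (607,174.5) against (607,175). It is level to 0.02 rad, and the handle points through the gap. Lowering about 45 mm, slowing at the end.

Call:
arm_command(
  plan=[
    [0, 0, 0, 0.01, 0, 0, 1],
    [0, 0, 0, 0.012, 0, 0, 1],
    [0, 0, 0, 0.008, 0, 0, 1],
    [0, 0, 0, 0.005, 0, 0, 1],
    [0, 0, 0, 0.003, 0, 0, 1],
    [0, 0, 0, 0.003, 0, 0, 1],
    [0, 0, 0, 0, 0, 0, 1],
    [0, 0, 0, 0, 0, 0, 1],
  ],
)

```text
clock: 14.3
position: [488.8, 175.5, -22.6]
orientation: [-1.149, 1.57, 0.416]
wrist_force: [0.8, -0.2, -0.5]
finger_gap: 18.5
```

Call:
arm_command(
  plan=[
    [0, 0, 0, 0.001, 0, 0, 1],
    [0, 0, 0, 0.001, 0, 0, 1],
    [0, 0, 0, 0.001, 0, 0, 1],
    [0, 0, 0, 0, 0, 0, 1],
    [0, 0, 0, 0, 0, 0, 1],
  ],
)

```text
clock: 14.8
position: [488.5, 175.5, -25.7]
orientation: [1.804, 1.571, -2.914]
wrist_force: [0.1, 0.2, -1.5]
finger_gap: 18.5
```

```bash
cat > bl.py <<'E'
from h import *
for n in('top','side'):
    b,dd=grab(n); q=points(n,dd).reshape(-1,3)
    # handle piece left visible in front of the gripper, and neck
    for lab,x0,x1,z0,z1 in(('handle',375,455,10,60),('neck',516,535,6,40),('bladefar',642,650,5,40),('bladenear',566,575,5,40)):
        m=(dd.ravel()>0)&(q[:,0]>x0)&(q[:,0]<x1)&(abs(q[:,1]-175)<(8 if lab in('handle','neck') else 33))&(q[:,2]>z0)&(q[:,2]<z1)
        if m.sum(): print(n,lab,m.sum(),'z',np.percentile(q[m][:,2],[10,50,90]).round(1),'y',np.median(q[m][:,1]).round(1))
E
python3 bl.py; python3 go.py 487 175 68 90
```

```text
top handle 318 z [21.  23.8 25.8] y 174.6
top neck 36 z [16.  18.  20.9] y 175.5
top bladefar 103 z [ 7.2  9.5 11.4] y 173.9
top bladenear 151 z [ 7.8  9.9 12.4] y 174.5
side handle 142 z [19.2 23.4 25.7] y 172.9
side neck 14 z [14.8 17.1 20.5] y 172.5
side bladefar 36 z [ 6.4  9.5 11. ] y 171.5
side bladenear 43 z [ 7.7 10.4 12.7] y 163.5
t 14.9 pos [488.6 175.5 -25.7] jawyaw 89.7 xaxis [ 0.  0. -1.] q [-0.76  0.49  0.39  2.07 -0.31  0.64  1.4 ] F [-0.6  0.6 -0.1] gap 18.7
rotvec [-0.34  0.    0.  ] shift now-axes [-0.0937  0.0016 -0.0005] shift goal-axes [-0.0937  0.0016 -0.0005]
```

Call:
arm_command(
  plan=[
    [0, 0, 0, 0.0005, 0, 0, 1],
    [0, 0, 0, 0.0005, 0, 0, 1],
    [0, 0, 0, 0.0005, 0, 0, 1],
    [0, 0, 0, 0, 0, 0, 1],
    [0, 0, 0, 0, 0, 0, 1],
  ],
)

```text
clock: 15.4
position: [488.5, 175.4, -27.2]
orientation: [1.891, 1.571, -2.827]
wrist_force: [-0.2, 0.1, -0.5]
finger_gap: 18.4
```

Call:
arm_command(
  plan=[
    [0, 0, 0, 0.0005, 0, 0, 1],
    [0, 0, 0, 0, 0, 0, 1],
    [0, 0, 0, 0, 0, 0, 0.7],
    [0, 0, 0, 0, 0, 0, 0.6],
    [0, 0, 0, 0, 0, 0, 0.4],
    [0, 0, 0, 0, 0, 0, 0.2],
    [0, 0, 0, 0, 0, 0, 0],
    [0, 0, 0, 0, 0, 0, 0],
    [0, 0, 0, 0, 0, 0, 0],
    [0, 0, 0, 0, 0, 0, 0],
  ],
)

```text
clock: 16.4
position: [488.6, 175.5, -27.7]
orientation: [2.736, 1.571, -1.982]
wrist_force: [0.5, -0.4, -0.3]
finger_gap: 85.4
```

Call:
arm_command(
  plan=[
    [0, 0, 0, -0.01, 0, 0, 0],
    [0, 0, 0, -0.02, 0, 0, 0],
    [0, 0, 0, -0.03, 0, 0, 0],
    [0, 0, 0, -0.04, 0, 0, 0],
    [0, 0, 0, -0.04, 0, 0, 0],
    [0, 0, 0, -0.03, 0, 0, 0],
    [0, 0, 0, 0, 0, 0, 0],
    [0, 0, 0, 0, 0, 0, 0],
  ],
)

```text
clock: 17.2
position: [489.1, 175.8, 143.5]
orientation: [-0.797, 1.568, 0.768]
wrist_force: [-0.1, -0.2, -0.6]
finger_gap: 85.6
```

```bash
python3 bl.py; python3 - <<'E'
from h import *
a,_=grab('top','end_top.png');b,_=grab('side','end_side.png')
a0=cv2.imread('pics/top0.png')
cv2.imwrite('pics/end.png',np.hstack([cv2.resize(a[100:400,120:370],(400,480)),cv2.resize(b[110:290,150:300],(400,480))]))
for n,s in(('glass',np.s_[130:190,285:330]),('spoon',np.s_[245:395,435:468])): print(n,'mean abs diff',np.abs(a[s].astype(int)-a0[s]).mean().round(2))
E
```

```text
top handle 311 z [16.4 18.8 21.1] y 174.3
top neck 34 z [13.2 15.8 18.5] y 174.7
top bladefar 109 z [ 8.1 10.  12.5] y 175.8
top bladenear 141 z [ 6.2  8.8 10.8] y 175.4
side handle 140 z [15.1 18.2 20.9] y 172.5
side neck 14 z [12.6 15.7 18.2] y 172.6
side bladefar 41 z [ 8.1 10.5 12.5] y 183.6
side bladenear 43 z [ 6.6  8.7 11.4] y 172.8
glass mean abs diff 5.4
spoon mean abs diff 5.58
```

View pics/end.png

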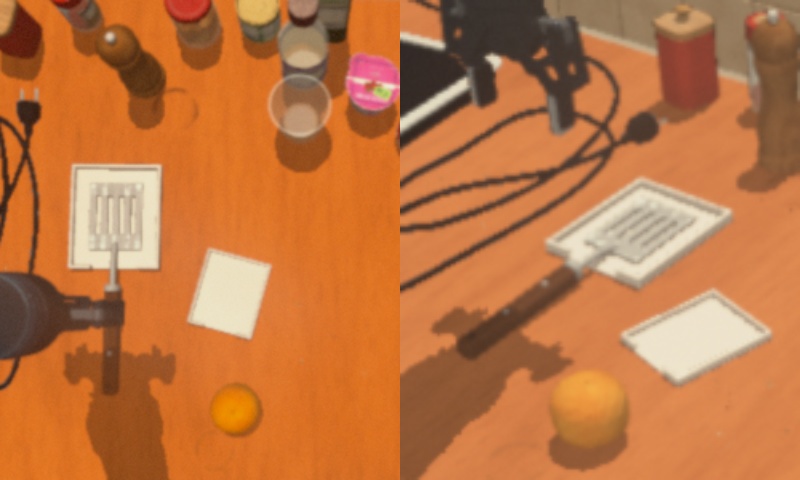

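```bash
python3 -c "
from workcell import ctrl
print(ctrl.hand_in())"
```

```text
the job is handed in; nothing more can be done
None
```

I picked up the spatula, turned it end for end, laid it on the larger spoon rest and handed the job in at about 17 s. The hand-in gives no verdict.

**Last checks**
- **Position:** the blade is centred in the dish to within a few mm. The handle comes straight out through the gap at y ≈ 174 mm, against the dish centre's 175 mm.
- **Height and tilt:** the blade's underside is about 5–6 mm high (limit 10 mm). It tilts about 0.02 rad (limit 0.1 rad), because the end of the handle rests on the worktop.
- **Robot:** the gripper was open and lifted well clear, about 170 mm above where it let go.
- **Wooden spoon and glass:** both look unmoved. The before and after pictures differ only at noise level in those areas.

**What failed or disagreed**
- **Missed grasp:** the first grasp closed on air above the handle. The reported tool height read about 38 mm lower than the cameras showed.
- **Correction:** I relied on the camera heights from then on, and the second grasp held with a 19 mm gap on the 20 mm handle.

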